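# Put the tape measure away in the touch-latch case

## Task

Put the tape measure away in the grey case: press gently on the black pad at the front of its shut lid, until the push-push latch lets go and the lid springs open, put the tape measure inside, then swing the lid down and press the pad again until the latch holds the lid shut by itself. Never push on the case or lid with more than 30 N, and leave the small black pot, the sanding block and the white carton where they are.

Things in the scene. Friction and masses are not known exactly. Their poses are not given: they have to be found in the camera images.
- case: Grey case fixed to the bench, 180 (x) x 210 (y) x 76 mm high, walls 4, floor 5 mm. Origin: centre of its underside; x from the front wall (with the latch, toward the robot) to the hinged wall, z up. Inside, at the front wall, stand the black latch housing (to x -57, y -20 to 20, z up to 76 mm) and a 12 mm post at y 40 (to x -76, z 72) whose pin pushes the lid up; the rest is free.
- case_in (a point): Point on the inner floor of the case (x 5, y -45, z 5 mm in the case's frame), a good place for the tape measure, lying to the right of the latch pin that sticks out of the open lid; axes as the case's.
- lid (a joint): Lid angle (rad): 0.0 to 0.025 latched, 1.55 open (upright; sprung open, takes about 2 s). From latched the pad yields at 1 to 4 N; the latch trips after about 5 mm; about 8 mm down, at -0.025 to -0.05, is a firm stop (8 to 10 N: reached). To close, push the lid with about 2 N, 3 to 6 N over the last 30 mm, down to the same stop, then withdraw. These depths differ by up to 3 mm from case to case.
- lid_hinge (a point): Point on the hinge axis, mid-length, 88 mm above the bench. Axes of the lid: y along the hinge, x from the front edge to the hinge, z out of its outer face. The lid is a grey plate 188 x 220 x 5 mm: underside at z 0, front edge at x -187 mm; a rim 16 mm deep hangs from its front and side edges, and a thin latch pin reaches 46 mm below it under the pad.
- lid_pad (a point): Middle of the top of the black rubber press pad (24 x 50 mm, let in flush) on the lid's outer face near its front edge, 162 mm from the hinge axis. Axes as the lid's: z out of the outer face.
- tape_centre (a point): Centre (half-way up) of the yellow tape measure with a black disc on its side, standing on its edge: case 30 mm thick along its x, 69 mm long along its y, 64 mm high along z; a small steel hook sticks out 12 mm at one end (-y, near the bottom). About 0.26 kg. Grasp it across its thickness.
- film_pot: Small black pot with a grey cap, 34 mm across, 53 mm high, a bystander; origin at its underside.
- sanding_block: Reddish-brown sanding block 62 x 113 x 35 mm, a bystander; origin at its underside.
- white_box: White carton 55 x 90 x 40 mm, a bystander; origin at its underside.
There are look-alikes about, which are no part of the job. What is meant by the part that bears tape_centre is not orange or red, and is the larger of those in its own colour.

How it is judged (in metres and radians):
On the way, in this order (a step that is already met when the one before it is completed fails the run):
1. the latch is freed and the lid has swung open (past 1.3 rad) (value of joint lid above 1.3 rad), for 0.2 s.
2. the tape measure has been put inside the case while the lid is open (value of joint lid above 0.5 rad and x of tape_centre in the frame of case between -0.085 and 0.085 m and y of tape_centre in the frame of case between -0.1 and 0.1 m and z of tape_centre in the frame of case below 0.055 m), for 0.2 s.
At the end, for the whole second after the job is handed in: The lid is latched shut by itself (hinge angle between -0.02 and 0.05 rad) with nothing pressing on it, and the tape measure is inside the case (its centre between the walls and less than 55 mm above the case's underside) (value of joint lid between -0.02 and 0.05 rad and x of tape_centre in the frame of case between -0.085 and 0.085 m and y of tape_centre in the frame of case between -0.1 and 0.1 m and z of tape_centre in the frame of case below 0.055 m); the robot touches nothing.
It fails at once if the case or its lid is pushed with more than 30 N (contact force between any of the fingers, the arm and case above 30 N).
It fails at once if a bystander (small black pot, sanding block, white carton) is moved by more than 30 mm (distance of any of film_pot, sanding_block, white_box from where it was at the start of the episode above 0.03 m).
It also fails if it takes over 70 s, if anything falls off the work surface, if the arm or the gripper's body presses on something with over 40 N, if the wrist force passes 120 N, or if a joint passes its speed limit or range.

## Robot

A 6-joint arm with a two-finger parallel gripper is mounted at the origin on a cart in front of the work surface, level with it; the furniture and walls round the work are solid. World frame = base frame: x ahead of the robot, y to its left, z up, the work surface at z = 0. Lengths are in m, angles in degrees, forces in N, time in s.
With the tool pointing down it reaches from about 0.25 to 0.725 m from the base axis. Payload 9.7 kg.
Tool frame: the origin (TCP) lies midway between the tips of the shut fingers; the grasp point (between the pads) lies 19 mm behind it; z points along the fingers, y is the line along which they close (so a half turn about z gives the same grasp; the last joint's range is limited). The gripper opens to 85 mm and grips with 20 to 120 N. Pads are 22 mm wide; open, the fingers measure 114 mm over their backs; the gripper's body (76 mm by 85 mm) begins 54 mm behind the grasp point. The pads swing forward as they close: fully open they stand 13 mm farther back than shut.
Start: joints at [-65.546, 4.979, 10.078, 95.1, 0, 90], TCP at [0.228, -0.501, 0.231] pointing down, gripper open.
Joint ranges: [-179.16, 179.16], [-48.56, 103.87], [-65.8, 70.77], [-126.05, 130.52], [-82.76, 87.17], [-180, 180]. Speed limits (degrees/s): [127.2, 127.2, 147.25, 180, 180, 180].

## Interface

Orientations are given as [roll, pitch, yaw] about the fixed x, y, z axes, in that order (R = Rz(yaw) Ry(pitch) Rx(roll)).
In Python, from workcell import bot gives the robot as it stands.
- The arm moves only by the shell command python3 -m crank 'ROWS' [FORCE]. ROWS is JSON, a list of rows, each an object with "gripper": the finger opening in mm, from 0 to 85.4; "travel": the shift along the tool's x, y, z in mm, a list of three; "twist": the turn, a rotation vector about the tool's x, y, z in rad, a list of three. In form: [{"gripper": gripper, "travel": [tx, ty, tz], "twist": [rx, ry, rz]}, ...]. A call has 1 to 12 rows; each row shifts and turns the commanded pose from where the row before left it, along the tool's axes as they then stand; what a row does not reach is not made up. A row lasts 1/8 s, in which the tool goes at most 62.5 mm and 10.7 degrees, less where a joint would pass 70% of its speed; a pose out of reach is approached as far as the arm can. A call is refused whole if a number of a shift passes 62.5 or a number of a turn 0.188, either way. A call with a gripper value outside its range is refused whole. The fingers move at their own pace and stop on an object; FORCE is the grip in N (left out, the last holds). Time passes only in rows, so rows that do not move let the fingers close. It gives the time, the measured TCP pose, the force, the opening and the grip force at its end, in the units of the state.
- bot.get_obs(): the state, without advancing time (a new reading comes with each control period).
- bot.camera(name): name is "side" or "top"; returns the picture (480x640x3 uint8, red, green, blue); there is no depth.
- bot.calibration(name): a dict with "vfov" (degrees; the focal length in pixels is half the picture's height over the tangent of half this angle, whatever the lens; pixels are square), "cx", "cy" (the principal point, pixels), "camera_from_world" (4x4, takes a point from world to camera coordinates). Camera axes: x right, y down, z forward; pixel columns grow to the right and rows downward; lengths in m; the calibration is good to about 2 mm. A picture is of the moment at which its call begins. calibration takes no time and is no camera call.
- bot.job_done(): hands the job in; it is judged then, once.
The state is a dict: "time": time; "q": joint angles; "qd": joint speeds; "joint_efforts": joint torques, N m; "ee_pos": TCP position; "tcp_rot": TCP orientation; "wrist_force": force on the tool from outside, world axes, zero at the start; "torque": the same for the moment, N m; "opening": finger opening in m; "grasp_force": force on a finger pad.
Only numpy, scipy, OpenCV 4.12 (cv2) and the standard library are available. Lean on these libraries where they do the work, as an engineer would, in place of code of your own. Each camera call takes 0.05 s, during which the arm holds its last target. There are 200 camera calls.

## Working session

There is one attempt and no reset: what is moved stays moved. The work goes in short steps, Python scripts to look and compute and a shell command to move; the robot and the scene stay as the last step left them, time stands still between calls to the robot, and variables do not carry over. Pictures are saved under pics/ and viewed, at most 12 in all, crops included, and the job is handed in when it is done.

```bash
mkdir -p pics; python3 - <<'E'
from workcell import bot
import cv2,numpy as np
for n in("side","top"):
    im=bot.camera(n);cv2.imwrite(f"pics/{n}0.png",im[:,:,::-1])
    c=bot.calibration(n);print(n,c["vfov"],c["cx"],c["cy"],{k:v for k,v in c.items() if k not in("vfov","cx","cy","camera_from_world")});print(np.round(np.array(c["camera_from_world"]),3))
print(bot.get_obs())
E
```

```text
side 51.92905993105293 313.8400636425857 247.61753927817452 {}
[[-0.901 -0.433 -0.009  0.419]
 [-0.163  0.356 -0.92   0.164]
 [ 0.402 -0.828 -0.392  1.041]
 [ 0.     0.     0.     1.   ]]
top 57.7217499139958 308.57171853713083 237.23852467481257 {}
[[-3.000e-02 -1.000e+00 -3.000e-03 -1.700e-02]
 [-9.920e-01  3.000e-02 -1.190e-01  4.920e-01]
 [ 1.190e-01 -1.000e-03 -9.930e-01  1.297e+00]
 [ 0.000e+00  0.000e+00  0.000e+00  1.000e+00]]
{'time': 0.1, 'q': array([-6.55467058e+01,  5.00701676e+00,  1.00384855e+01,  9.51002541e+01,
        2.86915728e-04,  9.00006071e+01]), 'qd': array([-0.00559309, -0.13458869,  0.07907309, -0.01011505, -0.06834787,
        0.05846486]), 'joint_efforts': array([ 7.36964430e-04, -5.21561122e+01,  4.65654802e+01,  1.60639803e-02,
        8.70744475e-05, -1.10137495e-05]), 'ee_pos': array([ 0.22758546, -0.50046798,  0.23065836]), 'tcp_rot': array([-1.79931215e+02, -2.86186711e-04,  2.44526867e+01]), 'wrist_force': array([-0.5630027 , -0.11719783,  0.09020965]), 'torque': array([-0.03476575, -0.00041561,  0.04466875]), 'grasp_force': 0.0, 'opening': 0.08528525295198071}
```

View pics/top0.png

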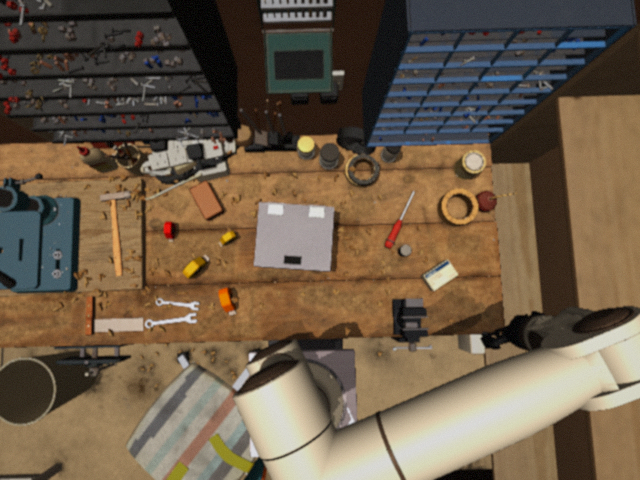

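View pics/side0.png

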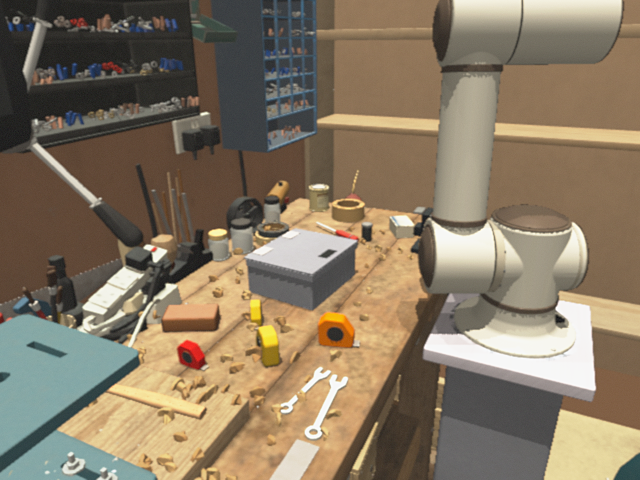

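The top view shows the case lid at about (295,237), with the pad at (292,260). The larger yellow tape is at (195,267), the smaller yellow one at (229,237), the pot at (405,250), the carton at (440,275) and the block at (207,200). In the side view the tape is at (268,345).

```bash
cat >h.py <<'E'
import numpy as np,cv2
from workcell import bot
def cal(n):
    c=bot.calibration(n);T=np.array(c["camera_from_world"]);return 240/np.tan(np.radians(c["vfov"]/2)),c["cx"],c["cy"],T
def ray(n,p):
    f,cx,cy,T=cal(n);d=T[:3,:3].T@np.array([(p[0]-cx)/f,(p[1]-cy)/f,1]);return -T[:3,:3].T@T[:3,3],d
def onz(n,p,z):
    o,d=ray(n,p);return o+d*(z-o[2])/d[2]
def proj(n,X):
    f,cx,cy,T=cal(n);c=T[:3,:3]@np.array(X)+T[:3,3];return np.array([f*c[0]/c[2]+cx,f*c[1]/c[2]+cy])
def tri(a,pa,b,pb):
    o1,d1=ray(a,pa);o2,d2=ray(b,pb);s=np.linalg.lstsq(np.c_[d1,-d2],o2-o1,rcond=None)[0]
    x,y=o1+s[0]*d1,o2+s[1]*d2;return (x+y)/2,np.linalg.norm(x-y)
def blob(m):
    c,_=cv2.findContours(m.astype(np.uint8),0,1);return max(c,key=cv2.contourArea)
E
cat >m.py <<'E'
from h import *
t=cv2.cvtColor(cv2.imread("pics/top0.png"),cv2.COLOR_BGR2HSV);s=cv2.cvtColor(cv2.imread("pics/side0.png"),cv2.COLOR_BGR2HSV)
print("cam",ray("top",(0,0))[0].round(3),ray("side",(0,0))[0].round(3))
def roi(m,x0,y0,x1,y1):
    r=np.zeros(m.shape,bool);r[y0:y1,x0:x1]=1;return m&r
lid=roi((t[...,1]<60)&(t[...,2]>90),235,190,350,285)
c=blob(lid);q=cv2.boxPoints(cv2.minAreaRect(c));print("lid px",q.round(1).tolist())
P=np.array([onz("top",p,.093) for p in q]);print(P.round(4));print(np.linalg.norm(P[1]-P[0]),np.linalg.norm(P[2]-P[1]),P.mean(0))
pad=roi(t[...,2]<60,275,248,312,270);c=blob(pad);r=cv2.minAreaRect(c);print("pad",r,onz("top",r[0],.093).round(4))
pq=np.array([onz("top",p,.093) for p in cv2.boxPoints(r)]);print(pq.round(4).tolist())
pad=roi(s[...,2]<70,310,240,345,265);r2=cv2.minAreaRect(blob(pad));print("side pad",r2[0],tri("top",r[0],"side",r2[0]))
y=(t[...,0]>18)&(t[...,0]<34)&(t[...,1]>170)&(t[...,2]>80)
for roi_ in((178,250,212,285),(215,225,240,250)):
    c=blob(roi(y,*roi_));r=cv2.minAreaRect(c);b=cv2.boxPoints(r);print("tape",r);print(np.array([onz("top",p,.064)[:2] for p in b]).round(4).tolist())
cv2.imwrite("pics/crop0.png",np.vstack([cv2.resize(cv2.imread("pics/top0.png")[225:300,160:260],(800,600),interpolation=2)]))
E
python3 m.py
```

```text
cam [ 0.334 -0.031  1.346] [-0.014  0.985  0.562]
lid px [[253.5, 265.79998779296875], [258.20001220703125, 200.89999389648438], [334.79998779296875, 206.3000030517578], [330.20001220703125, 271.20001220703125]]
[[ 0.4055  0.1288  0.093 ]
 [ 0.5949  0.1124  0.093 ]
 [ 0.5719 -0.1113  0.093 ]
 [ 0.3833 -0.0911  0.093 ]]
0.19010097427032618 0.22491190767708352 [0.4889212  0.00971729 0.093     ]
pad ((292.5, 260.0), (6.0, 15.0), 90.0) [0.4188 0.0163 0.093 ]
[[0.428, 0.0377, 0.093], [0.4268, -0.0055, 0.093], [0.4095, -0.0051, 0.093], [0.4108, 0.0381, 0.093]]
side pad (327.576904296875, 253.1153564453125) (array([0.41929283, 0.01647713, 0.09603062]), np.float64(0.0016023102133509183))
tape ((192.75001525878906, 265.75), (10.60660171508789, 24.041629791259766), 45.0)
[[0.3996, 0.3473], [0.4483, 0.2974], [0.4254, 0.2752], [0.377, 0.3252]]
tape ((226.76919555664062, 236.65383911132812), (8.043152809143066, 16.086305618286133), 56.3099365234375)
[[0.4933, 0.237], [0.5188, 0.1971], [0.4984, 0.1841], [0.4729, 0.2239]]
```

View pics/crop0.png

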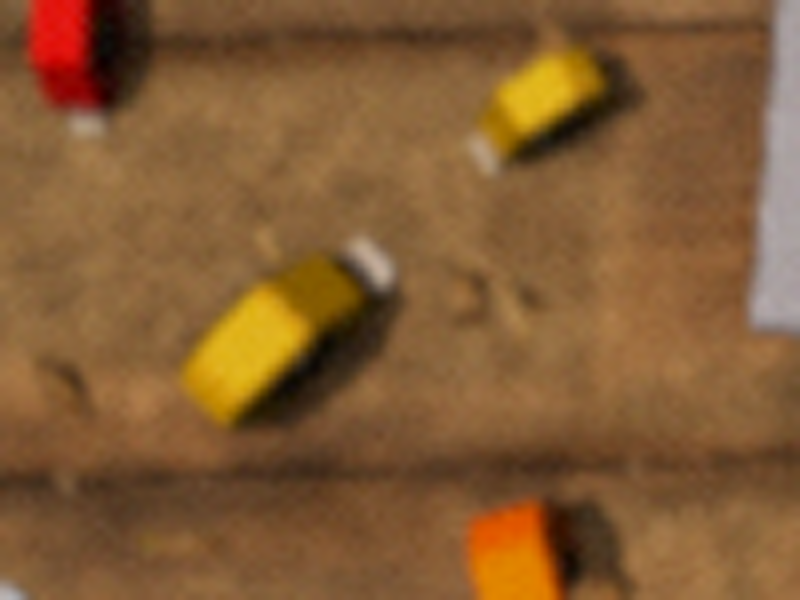

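```bash
cat >>h.py <<'E'
from scipy.spatial.transform import Rotation as Ro
def go(X,yaw):
    o=bot.get_obs();R=Ro.from_euler("xyz",o["tcp_rot"],degrees=True);G=Ro.from_euler("xyz",[180,0,yaw],degrees=True)
    print("at",o["ee_pos"].round(4),o["tcp_rot"].round(1),"travel mm",((R.inv().apply(np.array(X)-o["ee_pos"]))*1000).round(1),"in goal axes",(G.inv().apply(np.array(X)-o["ee_pos"])*1000).round(1),"twist",(R.inv()*G).as_rotvec().round(3))
E
python3 - <<'E'
from h import *
cp=lambda u,v:(160+(u+.5)/8-.5,225+(v+.5)/8-.5)
for p in((185,380),(232,424),(265,287),(312,332)):print(p,onz("top",cp(*p),.064).round(4))
h=onz("top",cp(372,265),.006);print("hook",h)
go([.419,.0165,.13],-5.3)
im=cv2.imread("pics/side0.png")[300:390,220:340];cv2.imwrite("pics/crop1.png",cv2.resize(im,(800,600),interpolation=2))
E
```

```text
(185, 380) [0.3948 0.3409 0.064 ]
(232, 424) [0.3782 0.3235 0.064 ]
(265, 287) [0.4282 0.3115 0.064 ]
(312, 332) [0.4111 0.2942 0.064 ]
hook [0.43971742 0.28581215 0.006     ]
at [ 0.2276 -0.5005  0.2307] [-179.9   -0.    24.5] travel mm [ 388.2 -391.2  101.1] in goal axes [ 142.8 -532.4  100.7] twist [-0.001  0.     0.519]
```

View pics/crop1.png

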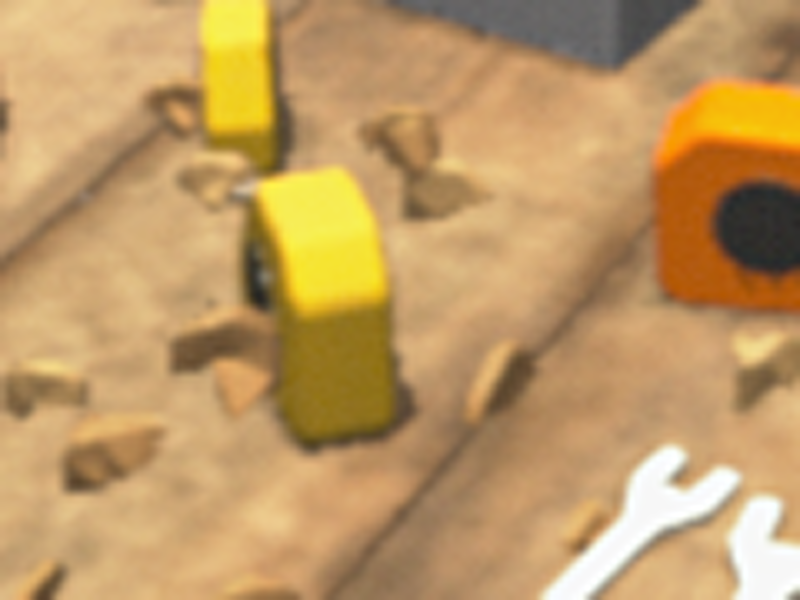

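The side crop shows the tape's rear end vertical, so its centre is at about (0.411, 0.310) with yaw -41.5°. The two views agree on the pad, (0.419, 0.0165) at about 93 mm.

```bash
python3 -m crank '[{"gripper":0,"travel":[0,0,0],"twist":[0,0,0.173]},{"gripper":0,"travel":[0,0,0],"twist":[0,0,0.173]},{"gripper":0,"travel":[0,0,0],"twist":[0,0,0.173]}]' 60
python3 -m crank '[{"gripper":0,"travel":[14.3,-53.2,0],"twist":[0,0,0]},{"gripper":0,"travel":[14.3,-53.2,0],"twist":[0,0,0]},{"gripper":0,"travel":[14.3,-53.2,0],"twist":[0,0,0]},{"gripper":0,"travel":[14.3,-53.2,0],"twist":[0,0,0]},{"gripper":0,"travel":[14.3,-53.2,0],"twist":[0,0,0]},{"gripper":0,"travel":[14.3,-53.2,0],"twist":[0,0,0]},{"gripper":0,"travel":[14.3,-53.2,0],"twist":[0,0,0]},{"gripper":0,"travel":[14.3,-53.2,0],"twist":[0,0,0]},{"gripper":0,"travel":[14.3,-53.2,0],"twist":[0,0,0]},{"gripper":0,"travel":[14.3,-53.2,0],"twist":[0,0,0]},{"gripper":0,"travel":[0,0,0],"twist":[0,0,0]},{"gripper":0,"travel":[0,0,0],"twist":[0,0,0]}]'
python3 -c "
from h import *
go([.419,.0165,.10],-5.3);print(bot.get_obs()['wrist_force'])"
```

```text
time: 0.48
ee_pos: [0.2276, -0.5005, 0.2309]
tcp_rot: [-180.0, 0.0, -5.6]
wrist_force: [-0.6, -0.3, 0.4]
opening: 0.0322
grasp_force: 0.0
time: 1.98
ee_pos: [0.4167, -0.0167, 0.2311]
tcp_rot: [-178.6, 0.1, -3.2]
wrist_force: [-0.0, -0.5, -0.1]
opening: -0.0002
grasp_force: 0.0
at [ 0.4167 -0.0167  0.2311] [-1.786e+02  1.000e-01 -3.200e+00] travel mm [  0.6 -30.1 131.9] in goal axes [ -0.8 -33.2 131.1] twist [-0.024  0.002  0.037]
[-0.00065693 -0.51720757 -0.13322432]
```

```bash
python3 -m crank '[{"gripper":0,"travel":[0,0,0],"twist":[0,0,0]},{"gripper":0,"travel":[0,0,0],"twist":[0,0,0]},{"gripper":0,"travel":[0,0,30],"twist":[0,0,0]},{"gripper":0,"travel":[0,0,40],"twist":[0,0,0]},{"gripper":0,"travel":[0,0,30],"twist":[0,0,0]},{"gripper":0,"travel":[0,0,0],"twist":[0,0,0]},{"gripper":0,"travel":[0,0,0],"twist":[0,0,0]}]'
python3 -c "
from h import *
go([.419,.0165,.10],-5.3);print(bot.get_obs()['wrist_force'])"
```

```text
time: 2.85
ee_pos: [0.4176, -0.0154, 0.1327]
tcp_rot: [-178.6, -0.1, -3.0]
wrist_force: [0.7, -0.2, 1.1]
opening: 0.0
grasp_force: 0.0
at [ 0.4176 -0.0154  0.1327] [-1.786e+02 -1.000e-01 -3.000e+00] travel mm [ -0.3 -31.1  33.5] in goal axes [ -1.5 -31.9  32.7] twist [-0.025 -0.001  0.039]
[ 0.74096901 -0.2277901   1.06973683]
```

```bash
python3 -m crank '[{"gripper":0,"travel":[-1,-31,25],"twist":[-0.025,0,0.038]},{"gripper":0,"travel":[0,0,4],"twist":[0,0,0]},{"gripper":0,"travel":[0,0,0],"twist":[0,0,0]},{"gripper":0,"travel":[0,0,0],"twist":[0,0,0]},{"gripper":0,"travel":[0,0,0],"twist":[0,0,0]}]'
python3 -c "
from h import *
go([.419,.0165,.093],-5.3)
im=bot.camera('top');cv2.imwrite('pics/t1.png',cv2.resize(im[190:310,215:375,::-1],(800,600)))"
```

```text
time: 3.48
ee_pos: [0.4164, -0.0155, 0.1038]
tcp_rot: [-178.6, 0.0, -3.0]
wrist_force: [-1.3, 0.6, -0.3]
opening: -0.0003
grasp_force: 0.0
at [ 0.4164 -0.0155  0.1038] [-178.6    0.    -3. ] travel mm [  0.9 -31.8  11.6] in goal axes [ -0.4 -32.1  10.8] twist [-0.024  0.001  0.039]
```

View pics/t1.png

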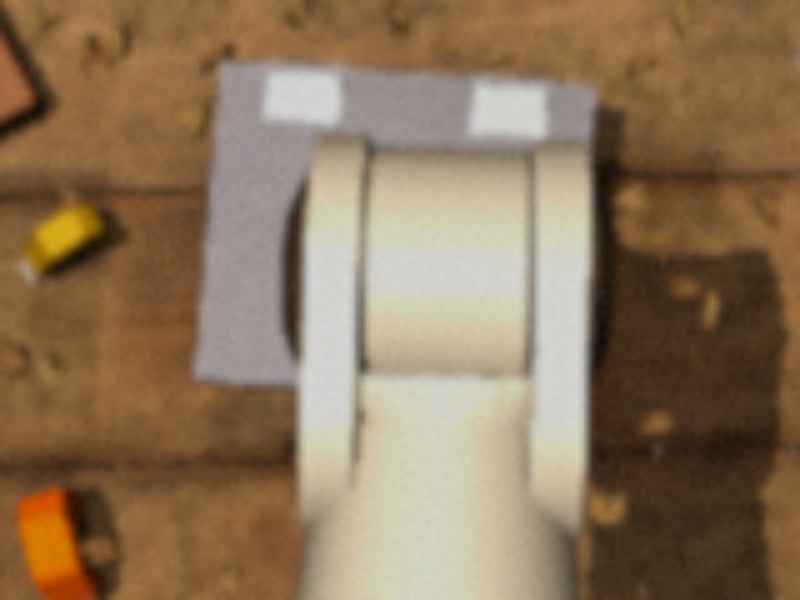

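The arm's wrist is over the lid, its y still to the right of the pad. The y and yaw corrections did not take effect, so I'll check the joints.

```bash
python3 -m crank '[{"gripper":0,"travel":[0,-10,0],"twist":[0,0,0]},{"gripper":0,"travel":[0,-10,0],"twist":[0,0,0]},{"gripper":0,"travel":[0,-10,0],"twist":[0,0,0]},{"gripper":0,"travel":[0,0,0],"twist":[0,0,0]}]'
python3 -c "
from h import *
o=bot.get_obs();print(o['q'].round(2),o['qd'].round(2),o['joint_efforts'].round(1))
go([.419,.0165,.093],-5.3)"
```

```text
time: 4.03
ee_pos: [0.4168, -0.0029, 0.104]
tcp_rot: [-177.8, 0.1, -1.8]
wrist_force: [-0.0, -0.1, 0.1]
opening: 0.0
grasp_force: 0.0
[ -1.87 -14.   -21.79  82.3    2.16 179.95] [-0.24  0.02 -0.08  0.   -0.19 -0.02] [  0.2 -31.6  47.    0.    0.2  -0. ]
at [ 0.4168 -0.0029  0.104 ] [-1.778e+02  1.000e-01 -1.800e+00] travel mm [  1.6 -19.   11.8] in goal axes [  0.4 -19.5  11. ] twist [-0.038  0.003  0.061]
```

```bash
python3 -m crank '[{"gripper":0,"travel":[0,0,0],"twist":[-0.038,0,-0.15]},{"gripper":0,"travel":[0,-10,0],"twist":[0,0,0]},{"gripper":0,"travel":[0,-10,0],"twist":[0,0,0]},{"gripper":0,"travel":[0,0,0],"twist":[0,0,0]},{"gripper":0,"travel":[0,0,0],"twist":[0,0,0]}]'
python3 -c "
from h import *
o=bot.get_obs();print(o['q'].round(2))
go([.419,.0165,.093],5)"
```

```text
time: 4.65
ee_pos: [0.4144, 0.0168, 0.104]
tcp_rot: [180.0, -0.1, 6.7]
wrist_force: [0.9, 0.1, 1.1]
opening: -0.0
grasp_force: 0.0
[ 2.3300e+00 -1.4450e+01 -2.2130e+01  8.2240e+01 -2.0000e-02  1.7563e+02]
at [0.4144 0.0168 0.104 ] [ 1.8e+02 -1.0e-01  6.7e+00] travel mm [ 4.5  0.8 11. ] in goal axes [ 4.5  0.7 11. ] twist [ 0.    -0.001  0.03 ]
```

```bash
python3 -m crank '[{"gripper":0,"travel":[4.5,0,4],"twist":[0,0,0]},{"gripper":0,"travel":[0,0,4],"twist":[0,0,0]},{"gripper":0,"travel":[0,0,2],"twist":[0,0,0]},{"gripper":0,"travel":[0,0,0],"twist":[0,0,0]}]'
python3 -m crank '[{"gripper":0,"travel":[0,0,2],"twist":[0,0,0]},{"gripper":0,"travel":[0,0,0],"twist":[0,0,0]}]'
python3 -m crank '[{"gripper":0,"travel":[0,0,2],"twist":[0,0,0]},{"gripper":0,"travel":[0,0,0],"twist":[0,0,0]}]'
```

```text
time: 5.15
ee_pos: [0.419, 0.0172, 0.094]
tcp_rot: [180.0, -0.1, 6.7]
wrist_force: [0.1, -0.3, 1.3]
opening: 0.0
grasp_force: 0.8
time: 5.4
ee_pos: [0.4189, 0.0172, 0.092]
tcp_rot: [180.0, -0.1, 6.7]
wrist_force: [0.8, -1.4, 1.7]
opening: -0.0001
grasp_force: 0.9
time: 5.65
ee_pos: [0.4189, 0.0172, 0.0899]
tcp_rot: [180.0, -0.1, 6.7]
wrist_force: [0.5, -0.9, 2.7]
opening: 0.0001
grasp_force: 1.1
```

```bash
python3 -m crank '[{"gripper":0,"travel":[0,0,1.5],"twist":[0,0,0]},{"gripper":0,"travel":[0,0,0],"twist":[0,0,0]}]'
python3 -m crank '[{"gripper":0,"travel":[0,0,1],"twist":[0,0,0]},{"gripper":0,"travel":[0,0,0],"twist":[0,0,0]}]'
python3 -m crank '[{"gripper":0,"travel":[0,0,1],"twist":[0,0,0]},{"gripper":0,"travel":[0,0,0],"twist":[0,0,0]}]'
```

```text
time: 5.9
ee_pos: [0.4189, 0.0172, 0.0884]
tcp_rot: [180.0, -0.1, 6.7]
wrist_force: [-0.3, -2.0, 2.5]
opening: -0.0002
grasp_force: 1.2
time: 6.15
ee_pos: [0.4189, 0.0172, 0.0875]
tcp_rot: [180.0, -0.1, 6.7]
wrist_force: [-0.8, -1.6, 2.6]
opening: -0.0
grasp_force: 1.2
time: 6.4
ee_pos: [0.4189, 0.0172, 0.0867]
tcp_rot: [180.0, -0.1, 6.7]
wrist_force: [-1.5, -2.1, 5.1]
opening: -0.0002
grasp_force: 2.6
```

```bash
python3 -m crank '[{"gripper":0,"travel":[0,0,0.7],"twist":[0,0,0]},{"gripper":0,"travel":[0,0,0],"twist":[0,0,0]}]'
python3 -m crank '[{"gripper":0,"travel":[0,0,0.5],"twist":[0,0,0]},{"gripper":0,"travel":[0,0,0],"twist":[0,0,0]}]'
```

```text
time: 6.65
ee_pos: [0.4189, 0.0172, 0.0863]
tcp_rot: [180.0, -0.1, 6.7]
wrist_force: [-2.8, -1.9, 7.6]
opening: -0.0005
grasp_force: 3.8
time: 6.9
ee_pos: [0.4189, 0.0172, 0.086]
tcp_rot: [180.0, -0.1, 6.7]
wrist_force: [-3.6, -2.2, 8.7]
opening: 0.0001
grasp_force: 4.7
```

```bash
python3 -m crank '[{"gripper":0,"travel":[0,0,-20],"twist":[0,0,0]},{"gripper":0,"travel":[-40,0,-40],"twist":[0,0,0]},{"gripper":0,"travel":[-50,0,-40],"twist":[0,0,0]},{"gripper":0,"travel":[-20,0,-20],"twist":[0,0,0]},{"gripper":0,"travel":[0,0,0],"twist":[0,0,0]}]'
python3 -m crank '[{"gripper":85,"travel":[0,0,0],"twist":[0,0,-0.186]},{"gripper":85,"travel":[0,0,0],"twist":[0,0,-0.186]},{"gripper":85,"travel":[0,0,0],"twist":[0,0,-0.186]},{"gripper":85,"travel":[0,0,0],"twist":[0,0,-0.186]},{"gripper":85,"travel":[0,0,0],"twist":[0,0,-0.186]},{"gripper":85,"travel":[0,0,0],"twist":[0,0,-0.186]},{"gripper":85,"travel":[0,0,0],"twist":[0,0,-0.186]},{"gripper":85,"travel":[0,0,0],"twist":[0,0,-0.186]},{"gripper":85,"travel":[0,0,0],"twist":[0,0,-0.186]},{"gripper":85,"travel":[0,0,0],"twist":[0,0,-0.186]},{"gripper":85,"travel":[0,0,0],"twist":[0,0,-0.186]},{"gripper":85,"travel":[0,0,0],"twist":[0,0,-0.186]}]'
python3 -c "
from h import *
o=bot.get_obs();print(o['q'].round(2))
go([.4115,.3105,.13],138.5)
a,b=bot.camera('side'),bot.camera('top')
cv2.imwrite('pics/s2.png',np.hstack([a[120:420,100:500],b[130:430,150:550]])[:,:,::-1])"
```

```text
time: 7.52
ee_pos: [0.3108, 0.0047, 0.2056]
tcp_rot: [180.0, -0.3, 6.7]
wrist_force: [0.5, 0.0, -0.5]
opening: -0.0001
grasp_force: 0.0
time: 9.02
ee_pos: [0.3112, 0.0048, 0.2026]
tcp_rot: [-180.0, -0.0, 135.0]
wrist_force: [-0.2, 0.6, 0.7]
opening: 0.0847
grasp_force: 0.0
[  0.88 -28.2  -20.9   97.33  -0.    45.89]
at [0.3112 0.0048 0.2026] [-180.   -0.  135.] travel mm [145.3 287.1  72.6] in goal axes [127.5 295.5  72.6] twist [-0.    -0.    -0.061]
```

View pics/s2.png

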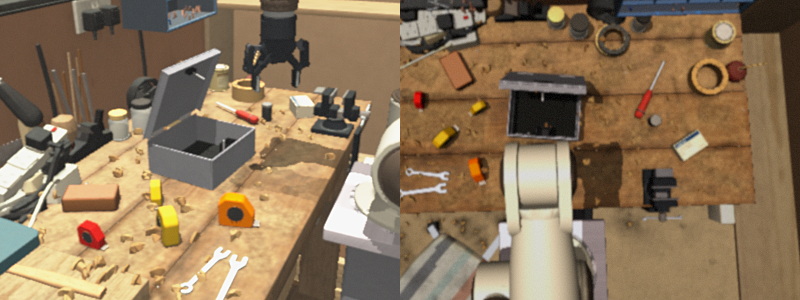

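The lid is springing open (about 60° and still rising). The case is open and no bystander has moved. Next is the tape.

```bash
python3 -m crank '[{"gripper":85,"travel":[0,0,0],"twist":[0,0,-0.061]},{"gripper":85,"travel":[21.2,49.2,0],"twist":[0,0,0]},{"gripper":85,"travel":[21.2,49.2,0],"twist":[0,0,0]},{"gripper":85,"travel":[21.2,49.2,0],"twist":[0,0,0]},{"gripper":85,"travel":[21.2,49.2,0],"twist":[0,0,0]},{"gripper":85,"travel":[21.2,49.2,0],"twist":[0,0,0]},{"gripper":85,"travel":[21.2,49.2,0],"twist":[0,0,0]},{"gripper":85,"travel":[0,0,0],"twist":[0,0,0]},{"gripper":85,"travel":[0,0,30],"twist":[0,0,0]},{"gripper":85,"travel":[0,0,30],"twist":[0,0,0]},{"gripper":85,"travel":[0,0,0],"twist":[0,0,0]},{"gripper":85,"travel":[0,0,0],"twist":[0,0,0]}]'
python3 -c "
from h import *
o=bot.get_obs();print(o['q'].round(2))
go([.4115,.3105,.025],138.5)
a=bot.camera('side')
cv2.imwrite('pics/s3.png',cv2.resize(a[220:400,160:400,::-1],(800,600)))"
```

```text
time: 10.62
ee_pos: [0.4134, 0.3091, 0.1452]
tcp_rot: [179.9, 0.1, 138.0]
wrist_force: [0.2, 1.0, 0.8]
opening: 0.0853
grasp_force: 0.0
[ 3.682e+01 -6.300e-01 -5.230e+00  8.531e+01 -7.000e-02  7.881e+01]
at [0.4134 0.3091 0.1452] [1.799e+02 1.000e-01 1.380e+02] travel mm [  2.5  -0.4 120.2] in goal axes [  2.3  -0.2 120.2] twist [ 0.001  0.001 -0.009]
```

View pics/s3.png

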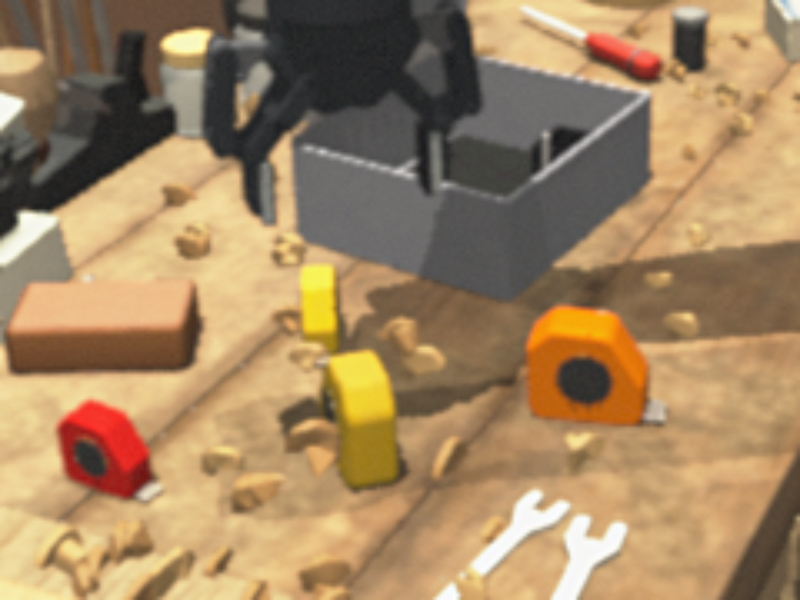

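The fingers straddle the tape: tips at (265,215) and (432,190) in the crop, tape at (365,420).

```bash
python3 -m crank '[{"gripper":85,"travel":[2.5,0,30],"twist":[0,0,0]},{"gripper":85,"travel":[0,0,40],"twist":[0,0,0]},{"gripper":85,"travel":[0,0,40],"twist":[0,0,0]},{"gripper":85,"travel":[0,0,10],"twist":[0,0,0]},{"gripper":85,"travel":[0,0,0],"twist":[0,0,0]},{"gripper":85,"travel":[0,0,0],"twist":[0,0,0]}]'
python3 -m crank '[{"gripper":15,"travel":[0,0,0],"twist":[0,0,0]},{"gripper":15,"travel":[0,0,0],"twist":[0,0,0]},{"gripper":15,"travel":[0,0,0],"twist":[0,0,0]},{"gripper":15,"travel":[0,0,0],"twist":[0,0,0]},{"gripper":15,"travel":[0,0,0],"twist":[0,0,0]},{"gripper":15,"travel":[0,0,0],"twist":[0,0,0]},{"gripper":15,"travel":[0,0,0],"twist":[0,0,0]}]' 50
```

```text
time: 11.42
ee_pos: [0.4125, 0.3116, 0.0263]
tcp_rot: [179.8, 0.1, 138.1]
wrist_force: [0.2, 0.4, 0.1]
opening: 0.0847
grasp_force: 0.0
time: 12.3
ee_pos: [0.412, 0.3113, 0.0249]
tcp_rot: [179.9, 0.1, 138.1]
wrist_force: [1.4, 1.8, 5.8]
opening: 0.0294
grasp_force: 49.8
```

```bash
python3 -m crank '[{"gripper":15,"travel":[0,0,-10],"twist":[0,0,0]},{"gripper":15,"travel":[0,0,-40],"twist":[0,0,0]},{"gripper":15,"travel":[0,0,-50],"twist":[0,0,0]},{"gripper":15,"travel":[0,0,-50],"twist":[0,0,0]},{"gripper":15,"travel":[0,0,0],"twist":[0,0,-0.16]},{"gripper":15,"travel":[0,0,0],"twist":[0,0,-0.16]},{"gripper":15,"travel":[0,0,0],"twist":[0,0,-0.16]},{"gripper":15,"travel":[0,0,0],"twist":[0,0,-0.158]},{"gripper":15,"travel":[0,0,0],"twist":[0,0,0]}]'
python3 -c "
from h import *
for z in(.15,.2,.25,.3):print(z,onz('top',(290,218),z)[0]-.4164)
go([.481,-.04,.175],174.7);go([.412,.20,.175],174.7)
a,b=bot.camera('side'),bot.camera('top')
cv2.imwrite('pics/s4.png',np.hstack([a[120:420,100:500],b[130:430,150:550]])[:,:,::-1])"
```

```text
time: 13.42
ee_pos: [0.4109, 0.3106, 0.1741]
tcp_rot: [-179.9, 0.0, 174.6]
wrist_force: [0.0, -0.0, -2.8]
opening: 0.0295
grasp_force: 49.8
0.15 0.11552873112573825
0.2 0.10723859116319134
0.25 0.09894845120064433
0.3 0.09065831123809742
at [0.4109 0.3106 0.1741] [-179.9    0.   174.6] travel mm [-102.7 -342.5   -0.5] in goal axes [-102.2 -342.6   -0.9] twist [-0.001  0.001 -0.002]
at [0.4109 0.3106 0.1741] [-179.9    0.   174.6] travel mm [ -11.5 -110.    -0.8] in goal axes [ -11.3 -110.    -0.9] twist [-0.001  0.001 -0.002]
```

View pics/s4.png

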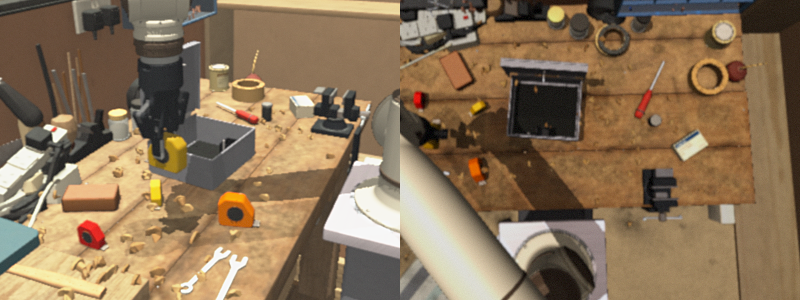

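The tape is held with its hook toward the hinge and the lid is upright. Next I'll carry it over the case.

```bash
python3 -m crank '[{"gripper":15,"travel":[0,-57,0],"twist":[0,0,0]},{"gripper":15,"travel":[0,-57,0],"twist":[0,0,0]},{"gripper":15,"travel":[0,-57,0],"twist":[0,0,0]},{"gripper":15,"travel":[0,-57,0],"twist":[0,0,0]},{"gripper":15,"travel":[0,-57,0],"twist":[0,0,0]},{"gripper":15,"travel":[0,-57,0],"twist":[0,0,0]},{"gripper":15,"travel":[-40,0,0],"twist":[0,0,0]},{"gripper":15,"travel":[-40,0,0],"twist":[0,0,0]},{"gripper":15,"travel":[-17,0,0],"twist":[0,0,0]},{"gripper":15,"travel":[0,0,0],"twist":[0,0,0]},{"gripper":15,"travel":[0,0,0],"twist":[0,0,0]}]'
python3 -c "
from h import *
go([.476,-.04,.032],174.7)
a,b=bot.camera('side'),bot.camera('top')
cv2.imwrite('pics/s5.png',np.hstack([cv2.resize(a[100:300,200:400],(400,400)),cv2.resize(b[150:300,220:370],(400,400))])[:,:,::-1])"
```

```text
time: 14.9
ee_pos: [0.4754, -0.0385, 0.1745]
tcp_rot: [-180.0, 0.0, 174.6]
wrist_force: [0.0, 0.4, -1.9]
opening: 0.0292
grasp_force: 50.5
at [ 0.4754 -0.0385  0.1745] [-180.     0.   174.6] travel mm [ -0.6  -1.4 142.5] in goal axes [ -0.8  -1.4 142.5] twist [-0.     0.001 -0.002]
```

View pics/s5.png

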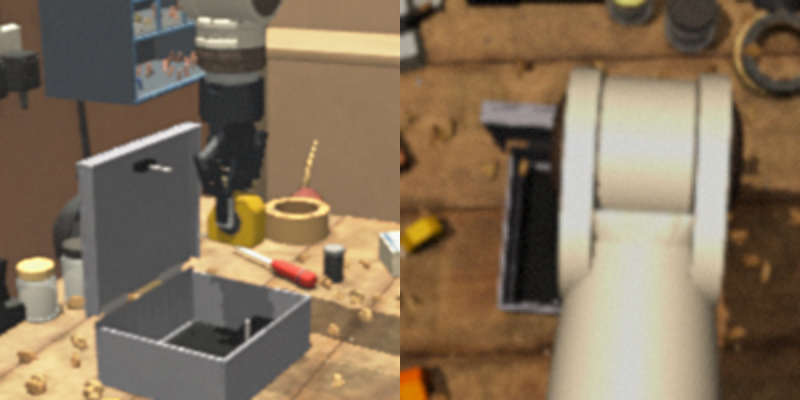

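The pin sticks out at the middle of the lid at (155,167), and the gripper is clear of it to the right. I'll lower the tape.

```bash
python3 -m crank '[{"gripper":15,"travel":[0,-1.5,35],"twist":[0,0,0]},{"gripper":15,"travel":[0,0,25],"twist":[0,0,0]},{"gripper":15,"travel":[0,0,20],"twist":[0,0,0]},{"gripper":15,"travel":[0,0,0],"twist":[0,0,0]}]'
python3 -m crank '[{"gripper":15,"travel":[0,0,20],"twist":[0,0,0]},{"gripper":15,"travel":[0,0,20],"twist":[0,0,0]},{"gripper":15,"travel":[0,0,13],"twist":[0,0,0]},{"gripper":15,"travel":[0,0,5],"twist":[0,0,0]},{"gripper":15,"travel":[0,0,0],"twist":[0,0,0]},{"gripper":15,"travel":[0,0,0],"twist":[0,0,0]}]'
```

```text
time: 15.5
ee_pos: [0.4747, -0.04, 0.0935]
tcp_rot: [-180.0, -0.0, 174.7]
wrist_force: [-0.7, -0.7, -1.3]
opening: 0.0297
grasp_force: 50.5
time: 16.25
ee_pos: [0.4766, -0.0402, 0.0373]
tcp_rot: [-180.0, 0.1, 174.7]
wrist_force: [-0.5, -0.2, -2.2]
opening: 0.0295
grasp_force: 50.6
```

Lower 5 mm more, then let go while opening only to 50 mm, and rise.

```bash
python3 -m crank '[{"gripper":15,"travel":[0,0,3],"twist":[0,0,0]},{"gripper":15,"travel":[0,0,2],"twist":[0,0,0]},{"gripper":15,"travel":[0,0,0],"twist":[0,0,0]}]'
python3 -m crank '[{"gripper":50,"travel":[0,0,0],"twist":[0,0,0]},{"gripper":50,"travel":[0,0,0],"twist":[0,0,0]},{"gripper":50,"travel":[0,0,0],"twist":[0,0,0]}]'
python3 -m crank '[{"gripper":50,"travel":[0,0,-20],"twist":[0,0,0]},{"gripper":50,"travel":[0,0,-40],"twist":[0,0,0]},{"gripper":50,"travel":[0,0,-50],"twist":[0,0,0]},{"gripper":0,"travel":[40,0,-30],"twist":[0,0,0]},{"gripper":0,"travel":[60,0,-30],"twist":[0,0,0]},{"gripper":0,"travel":[60,0,0],"twist":[0,0,0]},{"gripper":0,"travel":[30,0,0],"twist":[0,0,0]},{"gripper":0,"travel":[0,0,0],"twist":[0,0,0]},{"gripper":0,"travel":[0,0,0],"twist":[0,0,0]}]'
python3 -c "
from h import *
o=bot.get_obs();print(o['q'].round(1))
a,b=bot.camera('side'),bot.camera('top')
cv2.imwrite('pics/s6.png',np.hstack([cv2.resize(a[100:300,200:400],(400,400)),cv2.resize(b[150:300,220:370],(400,400))])[:,:,::-1])"
```

```text
time: 16.62
ee_pos: [0.476, -0.0402, 0.0312]
tcp_rot: [-180.0, 0.1, 174.7]
wrist_force: [0.4, -0.1, -2.9]
opening: 0.0289
grasp_force: 50.6
time: 17.0
ee_pos: [0.4763, -0.0402, 0.0317]
tcp_rot: [-180.0, 0.1, 174.7]
wrist_force: [0.2, -0.5, -0.2]
opening: 0.0503
grasp_force: 0.0
time: 18.12
ee_pos: [0.2915, -0.0229, 0.1993]
tcp_rot: [-180.0, 0.1, 174.7]
wrist_force: [1.2, 0.0, -0.5]
opening: 0.0001
grasp_force: 0.0
[ -4.5 -31.1 -23.   98.   -0.    0.9]
```

View pics/s6.png

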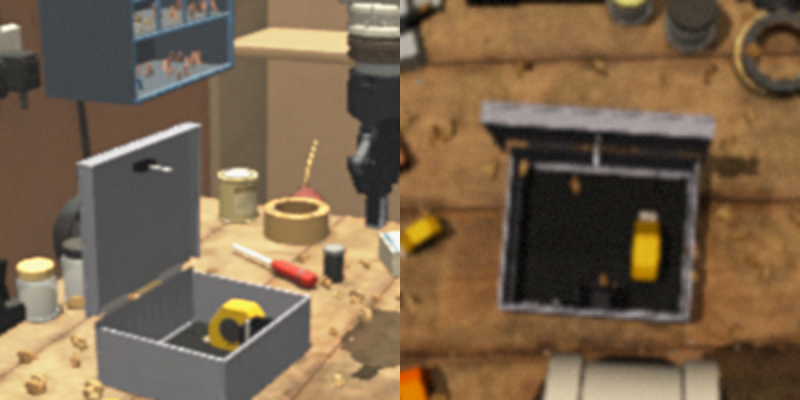

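The tape stands in the case at the right of the pin, and the lid is upright. I'll go over the lid to its back side and work out the closing arc.

```bash
python3 -m crank '[{"gripper":0,"travel":[0,0,-40],"twist":[0,0,0]},{"gripper":0,"travel":[0,0,-40],"twist":[0,0,0]},{"gripper":0,"travel":[0,0,-40],"twist":[0,0,0]},{"gripper":0,"travel":[0,0,0],"twist":[0,0,0]},{"gripper":0,"travel":[0,0,0],"twist":[0,0,0]}]'
python3 -c "
from h import *
go([.625,-.0026,.32],174.7)
x,z=[],[]
th=np.radians([88,82,76,70,64,58,52,46,40,34,28,22,16,11,7,4]);r=np.linspace(.152,.172,16)
x=-r*np.cos(th)+.005*np.sin(th)+.011;z=.088+r*np.sin(th)+.005*np.cos(th)
print(np.c_[np.degrees(th),x*1000,z*1000].round(1));print(np.c_[-np.diff(x),-np.diff(z)].round(4)*1000)
T=np.array([.419,.0165])+.162*np.array([.9957,-.0924]);print(T)"
```

```text
time: 18.85
ee_pos: [0.2912, -0.0229, 0.3183]
tcp_rot: [-180.0, -0.0, 174.7]
wrist_force: [1.0, 1.0, 0.3]
opening: -0.0
grasp_force: 0.0
at [ 0.2912 -0.0229  0.3183] [-180.    -0.   174.7] travel mm [-330.5   51.2   -1.7] in goal axes [-330.5   51.    -1.7] twist [-0.    -0.    -0.001]
[[  88.    10.7  240.1]
 [  82.    -5.4  240.5]
 [  76.   -21.6  239.3]
 [  70.   -37.7  236.3]
 [  64.   -53.5  231.6]
 [  58.   -68.8  225.2]
 [  52.   -83.6  217.2]
 [  46.   -97.5  207.5]
 [  40.  -110.4  196.4]
 [  34.  -122.2  183.9]
 [  28.  -132.6  170. ]
 [  22.  -141.7  155.1]
 [  16.  -149.1  139.1]
 [  11.  -154.3  125.2]
 [   7.  -157.8  113.8]
 [   4.  -160.2  105. ]]
[[16.1 -0.5]
 [16.2  1.3]
 [16.1  3. ]
 [15.8  4.7]
 [15.4  6.4]
 [14.7  8. ]
 [13.9  9.6]
 [12.9 11.1]
 [11.8 12.5]
 [10.5 13.8]
 [ 9.  15. ]
 [ 7.5 16. ]
 [ 5.2 13.9]
 [ 3.5 11.5]
 [ 2.4  8.8]]
[0.5803034 0.0015312]
```

```bash
python3 -m crank '[{"gripper":0,"travel":[-40,8.5,0],"twist":[0,0,0]},{"gripper":0,"travel":[-50,8.5,0],"twist":[0,0,0]},{"gripper":0,"travel":[-50,8.5,0],"twist":[0,0,0]},{"gripper":0,"travel":[-50,8.5,0],"twist":[0,0,0]},{"gripper":0,"travel":[-50,8.5,0],"twist":[0,0,0]},{"gripper":0,"travel":[-50,8.5,0],"twist":[0,0,0]},{"gripper":0,"travel":[-40,0,0],"twist":[0,0,0]},{"gripper":0,"travel":[0,0,0],"twist":[0,0,0]},{"gripper":0,"travel":[0,0,0],"twist":[0,0,0]}]'
python3 -c "
from h import *
go([.625,-.0026,.24],174.7);print(bot.get_obs()['q'].round(1))
a,b=bot.camera('side'),bot.camera('top')
cv2.imwrite('pics/s7.png',np.hstack([cv2.resize(a[60:260,200:400],(400,400)),cv2.resize(b[100:250,220:370],(400,400))])[:,:,::-1])"
```

```text
time: 19.98
ee_pos: [0.6236, -0.0027, 0.3184]
tcp_rot: [-180.0, -0.0, 174.7]
wrist_force: [0.4, -0.0, 0.7]
opening: 0.0
grasp_force: 0.0
at [ 0.6236 -0.0027  0.3184] [-180.    -0.   174.7] travel mm [-1.5  0.3 78.4] in goal axes [-1.4  0.2 78.4] twist [-0.    -0.001 -0.001]
[ -0.2  19.5  37.2 107.7  -0.    5.1]
```

View pics/s7.png

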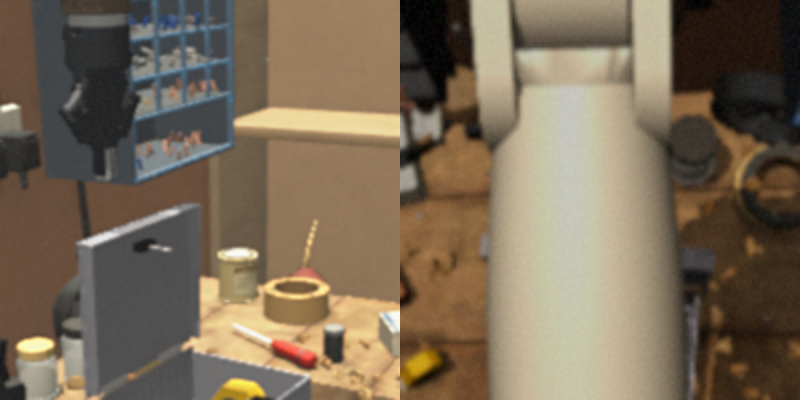

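The fingertips at (105,170) are above and behind the lid edge. I'll descend behind it, then push along the arc.

```bash
python3 -m crank '[{"gripper":0,"travel":[-2,0,30],"twist":[0,0,0]},{"gripper":0,"travel":[0,0,30],"twist":[0,0,0]},{"gripper":0,"travel":[0,0,18],"twist":[0,0,0]},{"gripper":0,"travel":[0,0,0],"twist":[0,0,0]},{"gripper":0,"travel":[12,0,0],"twist":[0,0,0]},{"gripper":0,"travel":[12,0,0],"twist":[0,0,0]},{"gripper":0,"travel":[10,0,0],"twist":[0,0,0]},{"gripper":0,"travel":[8,0,0],"twist":[0,0,0]},{"gripper":0,"travel":[8,0,0],"twist":[0,0,0]},{"gripper":0,"travel":[8,0,0.5],"twist":[0,0,0]},{"gripper":0,"travel":[8,0,0.8],"twist":[0,0,0]}]'
python3 -m crank '[{"gripper":0,"travel":[8,0,1.5],"twist":[0,0,0]},{"gripper":0,"travel":[8,0,1.5],"twist":[0,0,0]},{"gripper":0,"travel":[8,0,2.3],"twist":[0,0,0]},{"gripper":0,"travel":[8,0,2.4],"twist":[0,0,0]},{"gripper":0,"travel":[7.7,0,3.2],"twist":[0,0,0]},{"gripper":0,"travel":[7.7,0,3.2],"twist":[0,0,0]}]'
python3 -c "
from h import *
o=bot.get_obs();d=o['ee_pos']-[.5803,.0015,0];print((np.array([d[0]*.9957-d[1]*.0924,d[0]*.0924+d[1]*.9957,d[2]])*1000).round(1),o['wrist_force'])"
```

```text
time: 21.45
ee_pos: [0.5598, 0.0033, 0.2399]
tcp_rot: [-180.0, 0.1, 174.7]
wrist_force: [2.2, 0.5, 0.2]
opening: -0.0001
grasp_force: 0.8
time: 22.2
ee_pos: [0.5126, 0.0077, 0.2258]
tcp_rot: [-180.0, 0.1, 174.7]
wrist_force: [1.6, -0.1, 0.3]
opening: 0.0
grasp_force: 0.7
[-6.790e+01 -1.000e-01  2.258e+02] [ 1.56857717 -0.14772607  0.33405882]
```

Contact is gentle (about 2 N) and on the planned arc at 58°. I'll continue.

```bash
python3 -m crank '[{"gripper":0,"travel":[7.8,0,4.1],"twist":[0,0,0]},{"gripper":0,"travel":[7.4,0,4.1],"twist":[0,0,0]},{"gripper":0,"travel":[7,0,4.8],"twist":[0,0,0]},{"gripper":0,"travel":[7,0,4.8],"twist":[0,0,0]},{"gripper":0,"travel":[6.5,0,5.5],"twist":[0,0,0]},{"gripper":0,"travel":[6.5,0,5.5],"twist":[0,0,0]},{"gripper":0,"travel":[6,0,6.2],"twist":[0,0,0]},{"gripper":0,"travel":[6,0,6.2],"twist":[0,0,0]},{"gripper":0,"travel":[5.2,0,6.9],"twist":[0,0,0]},{"gripper":0,"travel":[5.2,0,6.9],"twist":[0,0,0]}]'
python3 -m crank '[{"gripper":0,"travel":[4.5,0,7.5],"twist":[0,0,0]},{"gripper":0,"travel":[4.5,0,7.5],"twist":[0,0,0]},{"gripper":0,"travel":[3.7,0,8],"twist":[0,0,0]},{"gripper":0,"travel":[3.7,0,8],"twist":[0,0,0]}]'
python3 -c "
from h import *
o=bot.get_obs();d=o['ee_pos']-[.5803,.0015,0];print((np.array([d[0]*.9957-d[1]*.0924,d[0]*.0924+d[1]*.9957,d[2]])*1000).round(1),o['wrist_force'])"
```

```text
time: 23.45
ee_pos: [0.4486, 0.0136, 0.1705]
tcp_rot: [-180.0, 0.1, 174.7]
wrist_force: [1.6, -0.2, 0.5]
opening: 0.0002
grasp_force: 0.6
time: 23.95
ee_pos: [0.4324, 0.0152, 0.1394]
tcp_rot: [-180.0, 0.1, 174.7]
wrist_force: [1.2, -0.1, -0.6]
opening: 0.0
grasp_force: 0.6
[-1.485e+02 -1.000e-01  1.394e+02] [ 1.19339105 -0.11920618 -0.55963433]
```

```bash
python3 -m crank '[{"gripper":0,"travel":[3,0,7],"twist":[0,0,0]},{"gripper":0,"travel":[3,0,7],"twist":[0,0,0]},{"gripper":0,"travel":[2.5,0,6],"twist":[0,0,0]},{"gripper":0,"travel":[2,0,6],"twist":[0,0,0]},{"gripper":0,"travel":[1.5,0,6],"twist":[0,0,0]},{"gripper":0,"travel":[0,0,0],"twist":[0,0,0]}]'
python3 -m crank '[{"gripper":0,"travel":[1,0,5],"twist":[0,0,0]},{"gripper":0,"travel":[0,0,4],"twist":[0,0,0]},{"gripper":0,"travel":[0,0,3],"twist":[0,0,0]},{"gripper":0,"travel":[0,0,0],"twist":[0,0,0]}]'
python3 -m crank '[{"gripper":0,"travel":[0,0,3],"twist":[0,0,0]},{"gripper":0,"travel":[0,0,0],"twist":[0,0,0]}]'
python3 -m crank '[{"gripper":0,"travel":[0,0,2],"twist":[0,0,0]},{"gripper":0,"travel":[0,0,0],"twist":[0,0,0]}]'
```

```text
time: 24.7
ee_pos: [0.4203, 0.0162, 0.1074]
tcp_rot: [-180.0, 0.0, 174.7]
wrist_force: [1.0, 0.1, 0.5]
opening: -0.0001
grasp_force: 0.3
time: 25.2
ee_pos: [0.4195, 0.0163, 0.0955]
tcp_rot: [-180.0, 0.0, 174.7]
wrist_force: [-0.9, 0.2, 2.0]
opening: -0.0002
grasp_force: 0.5
time: 25.45
ee_pos: [0.4197, 0.0163, 0.0927]
tcp_rot: [-180.0, 0.1, 174.7]
wrist_force: [-1.1, 1.0, 0.7]
opening: 0.0
grasp_force: 0.8
time: 25.7
ee_pos: [0.4197, 0.0163, 0.0908]
tcp_rot: [-180.0, 0.1, 174.7]
wrist_force: [-2.1, -0.3, 3.3]
opening: -0.0
grasp_force: 1.0
```

```bash
python3 -m crank '[{"gripper":0,"travel":[0,0,2],"twist":[0,0,0]},{"gripper":0,"travel":[0,0,0],"twist":[0,0,0]}]'
python3 -m crank '[{"gripper":0,"travel":[0,0,1.5],"twist":[0,0,0]},{"gripper":0,"travel":[0,0,0],"twist":[0,0,0]}]'
python3 -m crank '[{"gripper":0,"travel":[0,0,0.8],"twist":[0,0,0]},{"gripper":0,"travel":[0,0,0],"twist":[0,0,0]}]'
```

```text
time: 25.95
ee_pos: [0.4198, 0.0163, 0.0888]
tcp_rot: [-180.0, 0.1, 174.7]
wrist_force: [-1.8, 0.3, 1.0]
opening: -0.0
grasp_force: 1.0
time: 26.2
ee_pos: [0.4198, 0.0163, 0.0873]
tcp_rot: [-180.0, 0.1, 174.7]
wrist_force: [-1.2, -0.0, 2.7]
opening: -0.0
grasp_force: 1.2
time: 26.45
ee_pos: [0.4198, 0.0163, 0.0868]
tcp_rot: [-180.0, 0.1, 174.7]
wrist_force: [-3.0, 0.6, 4.7]
opening: -0.0001
grasp_force: 2.5
```

```bash
python3 -m crank '[{"gripper":0,"travel":[0,0,0.8],"twist":[0,0,0]},{"gripper":0,"travel":[0,0,0],"twist":[0,0,0]}]'
python3 -m crank '[{"gripper":0,"travel":[0,0,0.5],"twist":[0,0,0]},{"gripper":0,"travel":[0,0,0],"twist":[0,0,0]}]'
```

```text
time: 26.7
ee_pos: [0.4198, 0.0164, 0.0863]
tcp_rot: [-180.0, 0.1, 174.7]
wrist_force: [-3.2, -0.0, 7.7]
opening: -0.0001
grasp_force: 3.9
time: 26.95
ee_pos: [0.4198, 0.0163, 0.086]
tcp_rot: [-180.0, 0.1, 174.7]
wrist_force: [-4.3, -0.1, 9.4]
opening: 0.0002
grasp_force: 4.9
```

The stop is reached (9 N). I'll withdraw and check that the lid holds.

```bash
python3 -m crank '[{"gripper":0,"travel":[0,0,-5],"twist":[0,0,0]},{"gripper":0,"travel":[0,0,-15],"twist":[0,0,0]},{"gripper":0,"travel":[20,0,-40],"twist":[0,0,0]},{"gripper":0,"travel":[50,0,-40],"twist":[0,0,0]},{"gripper":0,"travel":[50,0,-20],"twist":[0,0,0]},{"gripper":0,"travel":[0,0,0],"twist":[0,0,0]},{"gripper":0,"travel":[0,0,0],"twist":[0,0,0]},{"gripper":0,"travel":[0,0,0],"twist":[0,0,0]},{"gripper":0,"travel":[0,0,0],"twist":[0,0,0]},{"gripper":0,"travel":[0,0,0],"twist":[0,0,0]},{"gripper":0,"travel":[0,0,0],"twist":[0,0,0]},{"gripper":0,"travel":[0,0,0],"twist":[0,0,0]}]'
python3 -c "
from h import *
a,b=bot.camera('side'),bot.camera('top')
cv2.imwrite('pics/s8.png',np.hstack([a[120:420,100:500],b[130:430,150:550]])[:,:,::-1])"
```

```text
time: 28.45
ee_pos: [0.3013, 0.0274, 0.2041]
tcp_rot: [-180.0, 0.1, 174.7]
wrist_force: [0.2, 1.0, -0.1]
opening: 0.0
grasp_force: 0.0
```

View pics/s8.png

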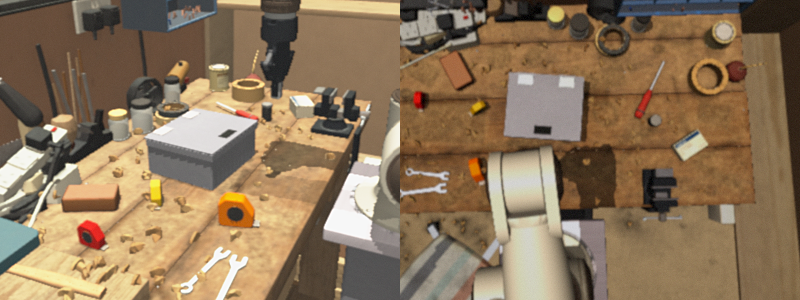

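The lid is shut flat (pad at (543,130)), the bystanders are unmoved and the arm is clear.

```bash
python3 -c "
from workcell import bot
print(bot.job_done())"
```

```text
the job is handed in; nothing more can be done
None
```

I put the tape measure in the case, latched the lid shut, and handed the job in at about 28.5 s of 70; no verdict came back, but the last pictures show the lid shut with the arm clear and the bystanders in place.

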